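Rock a rechargeable pack into its charging dock

TASK

Pick up the longer of the two black battery packs and put it on charge in the charging dock: tuck its tongue under the dock's lip with the tail still raised, push it gently against the springy contact, then rock the tail down until the pack lies flat and fully home in the pocket. Do not force it, let go of it, and leave the short pack and the other things on the table where they are.

Things in the scene. Friction and masses are not known exactly. Their poses are not given: they have to be found in the camera images.
- pack: The long battery pack, black with a grey band along each side: a brick 80 long (x) x 34 wide (y) x 38 high (z) mm, about 0.2 kg, lying on its underside. Its nose is the -x end, with a tongue at the bottom: 10 mm farther out to -x, 20 wide, 6 high. Origin: centre of the brick's underside (tongue not counted), z up.
- pack_tongue (a point): Tip of the long pack's tongue, on its underside in the middle: 50 mm to -x of the pack's origin.
- short_pack: The other battery pack, same look, width and height, with the same tongue, but its brick is only 56 mm long: it is too short for this dock. Origin: centre of the brick's underside.
- dock: Charging dock, fixed: black base 16 mm thick, x -93 to +77, y -52 to +68 mm; strip 25 mm high at y 44 to 66, rails 22 mm high at y -36, +36. Origin: on the table under the nominal middle of the seated pack; x from nose to tail, as the pack's x when seated. A grey cradle with the pocket is screwed on it, up to 5 mm off nominal either way along x: not measured, to be seen or felt.
- pocket (a point): On the dock, nominal pocket floor below the middle of the seated pack, 22 mm above the table. The true pocket is shifted with the cradle, up to 5 mm along x. It is 36 mm wide (pack 34). Side walls reach 12 mm above the floor near both ends; between x -24 and +25 is a thumb cut-out with walls 4 mm high. Seated: pack flat on the floor, its top 38 mm above it; press it with 30 N at most.
- tail_wall (a point): On the dock, nominal top inner edge of the pocket's tail wall: 40 mm to +x of the pocket's middle, 12 mm above its floor (shifted with the cradle). Tail and side walls have lead-in slopes of 2 to 3 mm on top. The seated pack's tail touches this wall.
- lip (a point): On the dock, nominal middle of the lower edge of the rigid lip across the nose end: 44 mm to -x of the pocket's middle, 8.5 mm above its floor (shifted with the cradle). The lip is 4 mm thick, 16 deep to -x; the slot under it is 26 wide. Seated, 6 mm of tongue is under it. The brick's nose face can go 4 mm past its seated place (less when tilted), then hits the lip hard.
- shoe_face (a point): On the dock, nominal face of the brass spring contact under the lip, 49 mm to -x of the pocket's middle (shifted with the cradle). It gives way to -x by 5.5 mm: from about 4 N, plus 1.2 N per mm. The tongue must push it back to about the seated place or farther before the tail can pass its wall; it then holds the pack's tail against the wall.
- paint_jar: Bystander: small glass paint jar, 34 mm across, 42 high, between packs and dock. Origin: centre of its foot.
- glue: Bystander: blue glue bottle, 38 mm across, 90 high. Origin: centre of its foot.
- scissors: Bystander: scissors lying flat, 170 mm long, under 12 mm high. Origin: near the pivot.
- model_plane: Bystander: grey model aircraft, 260 mm span, 180 long, 56 high. Origin: under the fuselage's middle.
- propeller: Bystander: model propeller lying on the table, 86 mm across, 24 high. Origin: centre of its underside.
- brush: Bystander: paint brush lying flat, 160 mm long. Origin: its middle, underneath.
Mind the look-alikes: they are no part of the job. Leave any green look-alike of the pack alone.

How it is judged:
By the outcome, as a careful person would: the job done as asked, in the order asked, and still so for the second after the job is handed in, with the robot touching nothing.
It also fails if it takes over 69 s, if anything falls off the work surface, if the arm or the gripper's body presses on something with over 40 N, if the wrist force passes 120 N, or if a joint passes its speed limit or range.

ROBOT

A 7-joint arm with a two-finger parallel gripper is mounted at the origin on the work surface. World frame = base frame: x ahead of the robot, y to its left, z up, the work surface at z = 0. Lengths are in m, angles in degrees, forces in N, time in s.
With the tool pointing down it reaches from about 0.425 to 0.825 m from the base axis. Payload 3.6 kg.
Tool frame: the origin (TCP) lies where the fingers leave the gripper's body, on its centre line; the fingertips stand 84 mm ahead of it and the grasp point (between the pads) lies 65 mm ahead of it; z points along the fingers, y is the direction in which the jaws open and shut (so a half turn about z gives the same grasp; the last joint's range is limited). The gripper opens to 93 mm and grips with 3 to 60 N. Pads are 15 mm wide; open, the fingers measure 128 mm over their backs; the gripper's body (75 mm by 188 mm) begins 65 mm behind the grasp point.
Start: joints at [-65.174, 35.231, -0.722, 81.555, 0.464, 63.22, -2.315], TCP at [0.288, 0.582, 0.303] pointing down, gripper open.
Joint ranges: [-178.69, 178.69], [-17.37, 117.87], [-77.05, 75.6], [15.02, 138.74], [-78.02, 258.01], [0.78, 113.62], [-162.83, 162.83]. Speed limits (degrees/s): [159.86, 159.86, 180, 180, 180, 180, 180].

INTERFACE

Orientations are given as [roll, pitch, yaw] about the fixed x, y, z axes, in that order (R = Rz(yaw) Ry(pitch) Rx(roll)).
In Python, from station import r gives the robot as it stands. Calls block until the motion is done:
- r.goto(position, orientation): joint-space move of the TCP to a pose.
- r.movel(position, rate=0.15, orientation=None): straight line of the TCP; orientation=None keeps the orientation; rate is the mean speed in m/s.
- r.move_j(angles): joint-space move.
- r.set_gripper(opening): finger opening in m; the grip force is fixed at half the most; returns when the fingers have stopped.
- r.pause(seconds).
- r.inverse_kinematics(position, orientation): joint angles nearest the present ones, or None.
- r.get_obs(): the state.
- r.read_camera(name): name is "side" or "top"; returns (picture, depth): 420x560x3 uint8, red, green, blue; 420x560 float32, m along the optical axis (not along the pixel's ray), 0 where there is no reading.
- r.get_calibration(name): a dict with "fx", "fy", "cx", "cy" (pixels), "R" (3x3) and "t" (3): a world point X has camera coordinates R X + t. Camera axes: x right, y down, z forward; pixel columns grow to the right and rows downward; lengths in m; the calibration is good to about 2 mm. A picture is of the moment at which its call begins. get_calibration takes no time and is no camera call.
A pose or a line that the arm cannot do raises r.PlanningError and nothing moves.
- r.sign_off(): hands the job in, once; it reports no verdict.
The state is a dict: "time": time; "joints": joint angles; "joint_velocities": joint speeds; "joint_efforts": joint torques, N m; "ee_pos": TCP position; "orientation": TCP orientation; "contact_force": force on the tool from outside, world axes, zero at the start; "ft_torque": the same for the moment, N m; "opening": finger opening in m.
Only numpy, scipy, OpenCV 4.12 (cv2) and the standard library are available. Lean on these libraries where they do the work, as an engineer would, in place of code of your own. Each camera call takes 0.05 s, during which the arm holds its last target. There are 200 camera calls.

## Working session

There is one attempt and no reset: what is moved stays moved. The work goes in short steps, each a Python script; the robot and the scene stay as the last script left them, time stands still between calls to the robot, and variables do not carry over. Pictures are saved under pics/ and viewed, about 8 in all and at most 12, crops included, and the job is handed in when it is done.

```bash
ls; mkdir -p pics
python3 - <<'E'
from station import r
import cv2,numpy as np
for n in("top","side"):
    p,d=r.read_camera(n); np.savez(f"pics/{n}0.npz",p=p,d=d); cv2.imwrite(f"pics/{n}0.png",p[:,:,::-1])
    c=r.get_calibration(n); print(n,c)
print(r.get_obs())
E
```

```text
pics
top {'fx': 410.01593241941583, 'fy': 410.01593241941583, 'cx': 275.1222906715249, 'cy': 208.56374023555563, 'R': array([[ 0.0249    , -0.99960117,  0.01332221],
       [-0.98647758, -0.02672818, -0.16170217],
       [ 0.16199376, -0.00911567, -0.98674968]]), 't': array([0.02154563, 0.59110649, 0.81903186])}
side {'fx': 530.0189929125087, 'fy': 530.0189929125087, 'cx': 284.6796741908558, 'cy': 203.73307911642783, 'R': array([[ 0.90932542, -0.41576463,  0.016342  ],
       [-0.21609628, -0.50546181, -0.83535068],
       [ 0.35556952,  0.75607416, -0.54947446]]), 't': array([-0.51213304,  0.19358212,  1.06836755])}
{'time': 0.1, 'joints': array([-65.17175884,  35.28290639,  -0.72516641,  81.63104323,
         0.46600788,  63.22042193,  -2.31651965]), 'joint_velocities': array([-0.03587728, -0.0041655 , -0.09054087, -0.2543348 , -0.02205086,
       -0.02528055, -0.02264283]), 'joint_efforts': array([ 1.01618767e-03, -4.60040510e+01,  2.09880369e-01, -1.66245621e+01,
       -6.11625030e-02,  1.69090106e-02,  1.00512123e-04]), 'ee_pos': array([0.28821532, 0.5820287 , 0.30171213]), 'orientation': array([-1.79868543e+02,  1.99940965e-03,  1.53658138e+02]), 'contact_force': array([ 0.98412892,  0.54708241, -0.2797089 ]), 'ft_torque': array([-7.05634800e-05,  3.40992096e-03,  3.88166402e-03]), 'opening': 0.09317110314758971}
```

View pics/top0.png

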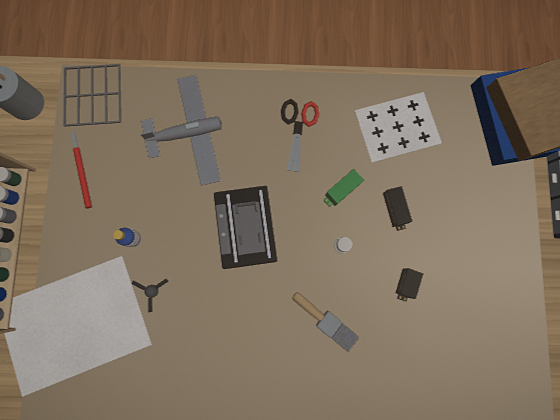

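View pics/side0.png

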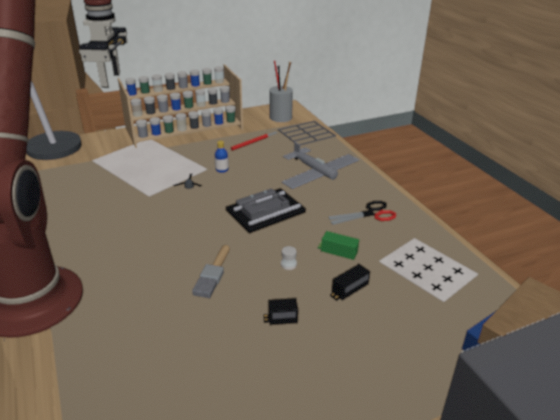

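The top picture shows these candidates:
- A long black pack at (398,208), with its tongue at (405,229).
- A short black pack at (409,284).
- A green look-alike at (344,188).

The black pack at (398,208) fits the description. The dock is at (245,228), with its strip on the left, so dock +x is roughly image-up. I'll confirm with enlarged crops and measure.

```bash
cat > h.py <<'E'
import numpy as np,cv2
from station import r
def cloud(n,d):
    c=r.get_calibration(n); v,u=np.mgrid[0:d.shape[0],0:d.shape[1]]
    P=np.stack([(u-c['cx'])/c['fx']*d,(v-c['cy'])/c['fy']*d,d],-1)
    return (P-c['t'])@c['R']
def proj(n,X):
    c=r.get_calibration(n); q=np.asarray(X)@c['R'].T+c['t']
    return np.stack([q[...,0]/q[...,2]*c['fx']+c['cx'],q[...,1]/q[...,2]*c['fy']+c['cy']],-1)
E
python3 - <<'E'
from h import *
D={n:np.load(f"pics/{n}0.npz") for n in("top","side")}
W=cloud("top",D["top"]["d"])
def rect(box,z0,z1):
    u0,u1,v0,v1=box; w=W[v0:v1,u0:u1].reshape(-1,3); m=(w[:,2]>z0)&(w[:,2]<z1)
    w=w[m]; q=cv2.minAreaRect((w[:,:2]*1000).astype(np.float32)); print(box,len(w),"c %s size %s ang %.1f z %.4f"%(np.round(q[0],1),np.round(q[1],1),q[2],np.median(w[:,2])))
rect((378,420,180,240),.030,.05); rect((378,420,180,240),.015,.05); rect((390,430,262,305),.030,.05); rect((390,430,262,305),.015,.05);rect((318,370,160,212),.03,.05)
rect((205,285,178,275),.010,.06); rect((325,360,230,260),.03,.06)
print("table",np.median(W[300:350,200:280,2]))
w=W[178:275,205:285]; 
t=D["top"]["p"]
a=cv2.resize(t[175:280,205:285],None,fx=5,fy=5,interpolation=cv2.INTER_CUBIC)
b=cv2.resize(t[175:305,375:430],None,fx=4,fy=4,interpolation=cv2.INTER_CUBIC)
o=np.zeros((530,630,3),np.uint8); o[:525,:400]=a; o[:520,405:625]=b; o=np.clip(o*2.2,0,255).astype(np.uint8)
cv2.imwrite("pics/crop1.png",o[:,:,::-1])
np.set_printoptions(linewidth=250)
print((w[::4,::4,2]*1000).round().astype(int))
E
```

```text
(378, 420, 180, 240) 617 c [ 606.9 -230.8] size [80.  36.1] ang 14.9 z 0.0382
(378, 420, 180, 240) 700 c [ 606.9 -230.9] size [80.1 36.1] ang 14.9 z 0.0378
(390, 430, 262, 305) 472 c [ 442.4 -252. ] size [34.7 56.3] ang 71.8 z 0.0382
(390, 430, 262, 305) 535 c [ 442.4 -251.9] size [34.8 56.3] ang 71.4 z 0.0379
(318, 370, 160, 212) 577 c [ 646.5 -114. ] size [34.1 80.2] ang 42.6 z 0.0381
(205, 285, 178, 275) 4314 c [570.9 112. ] size [203.8 135.8] ang 9.5 z 0.0200
(325, 360, 230, 260) 189 c [ 520.1 -111.6] size [30.5 30.4] ang 84.1 z 0.0420
table 0.0009717393786567982
[[14 12 13 16 -1  0  3  2  1  2 -1  3  1  1  1 -1  1  1  0  2]
 [13 14 14  2  1  0  0  0  1  1 -1  4  2  0  1  4  0  1 -1 -1]
 [ 2  0  0  2  1  1  5  1  0  0  0 -1 -1  2 15 17  2 -1  1  4]
 [ 1 -3  0  1  2  4 11 18 17 14 19 17 15 16 24 19  1  0 -2  1]
 [ 0  0  5 13 16 17 21 17 15 16 18 16 14 14 22 15  4  2  2  1]
 [ 0  2  2 16 16 16 18 16 15 15 16 18 16 18 23 17  2  2  3  1]
 [ 2  2  4 15 16 16 20 15 20 18 16 35 32 23 24 18 13  1  0  1]
 [ 1 -1 -1 30 26 22 24 21 32 21 22 21 22 22 13 17 17  1  4  0]
 [ 1  1  2 25 23 24 22
[... 349 characters left out ...]
 0  1]
 [ 1  1  1  2 26 28 16 22 23 20 25 22 23 22 21 23 16 15  1  0]
 [ 2  2  0 -1 26 26 24 21 24 34 23 24 24 22 21 15 17 16  3  2]
 [ 1 -2  2  3 25 26 26 23 20 34 22 23 20 22 34 17 16 17  3  0]
 [ 2  3  0  3 25 26 25 20 18 36 33 36 34 33 35 16 24 16  1  1]
 [ 0  2  0  1 26 24 23 15 16 36 35 36 36 35 35 22 22 16  1  4]
 [-1 -1  2  1 18 22 18 16 16 36 22 16 16 16 14 17 24 16  2  3]
 [ 1 -1  1  0 16 15 18 16 20 14 16 17 16 14 16 18 15 16 13  0]
 [ 1 -1 -1  1  2 17 13 12 16 16 14 15 13 15 18 17 16  1  1  0]
 [ 1  1  1  2 -1 18 19 15 17 12  3  0  3  0 -1 -1  5  1  0  0]
 [ 0  0  2  0 -1  2 -1  0  1  1  0  3  4  2  2  4  3  1 -1  4]
 [ 0  2  0  1  1  1 -1  2  1  0  1  0  0  1  0  1  1  1  0  1]]
```

View pics/crop1.png

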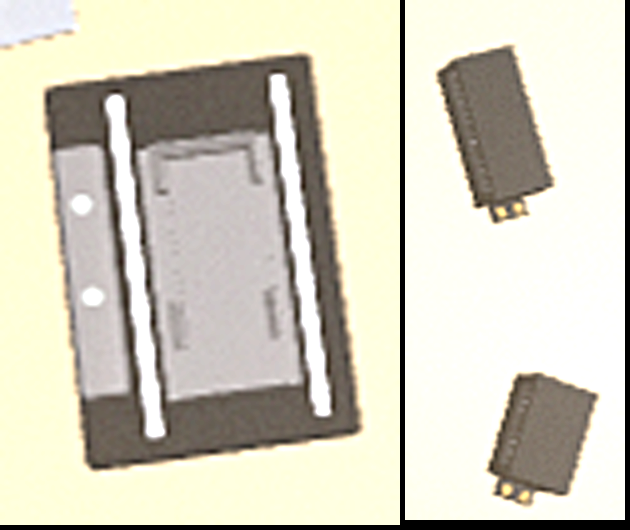

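The right crop shows two black packs with gold-contact tongues pointing down: the long one (80 mm measured) above and the short one (56 mm) below. The long pack is confirmed at about (607,-231) mm, yaw 14.9°. In the left crop the dock's tail wall is at the top and its lip is at the bottom. Next I'll fit the dock and cradle precisely.

```bash
cat > m.py <<'E'
from h import *
from scipy.optimize import minimize
F=[r.read_camera("top") for _ in range(8)]; G=[r.read_camera("side") for _ in range(8)]
def med(F):
    d=np.stack([f[1] for f in F]); d[d==0]=np.nan; return np.nan_to_num(np.nanmedian(d,0))
dt,ds=med(F),med(G)
np.savez("pics/m.npz",dt=dt,ds=ds,pt=F[0][0],ps=G[0][0])
for n,d in(("top",dt),("side",ds)):
    W=cloud(n,d).reshape(-1,3); W=W[(d.ravel()>0)]
    c0=np.array([.565,.112])
    m=(np.abs(W[:,0]-.565)<.13)&(np.abs(W[:,1]-.112)<.10); w=W[m]
    zt=np.median(w[w[:,2]<.006,2]); inn=w[:,2]>.009
    # soft rectangle classification: base vs table
    def cost(p):
        a=p[2]; q=(w[:,:2]-p[:2]); X=q@[np.cos(a),np.sin(a)]; Y=q@[-np.sin(a),np.cos(a)]
        sd=np.minimum(np.minimum(X+.093,.077-X),np.minimum(Y+.052,.068-Y)) # inside>0
        near=np.abs(sd)<.014
        pr=1/(1+np.exp(-sd/.001)); return np.sum(((pr-inn)**2)[near])+1e3*(near.sum()<300)
    best=min((minimize(cost,[x,y,t],method="Nelder-Mead",options=dict(xatol=1e-5,fatol=1e-4,initial_simplex=[[x,y,t],[x+.006,y,t],[x,y+.006,t],[x,y,t+.05]])) for x in(.565,.575) for y in(.105,.11) for t in(.10,.14)),key=lambda s:s.fun)
    p=best.x; print(n,"table z %.4f"%zt,"dock",p.round(4),"yaw %.2f"%np.degrees(p[2]),best.fun)
    a=p[2]; q=W[:,:2]-p[:2]; X=q@[np.cos(a),np.sin(a)]*1e3; Y=q@[-np.sin(a),np.cos(a)]*1e3; Z=(W[:,2]-zt)*1e3
    k=np.abs(Y)<11
    for x in list(range(-70,-36,2))+list(range(30,60,2)):
        b=k&(X>=x)&(X<x+2)
        if b.sum(): print(x,b.sum(),"%.1f"%np.median(Z[b]),end=" | ")
    print()
    k=(np.abs(X)<20)
    print([(y,round(float(np.median(Z[k&(Y>=y)&(Y<y+2)])),1)) for y in range(-42,42,2) if (k&(Y>=y)&(Y<y+2)).any()])
print(r.get_obs()["time"])
E
python3 m.py
```

```text
top table z 0.0009 dock [0.565  0.0951 0.1626] yaw 9.32 31.92204309841704
-70 16 22.8 | -68 9 33.5 | -66 10 33.8 | -64 10 33.8 | -62 9 33.8 | -60 11 33.9 | -58 10 33.5 | -56 9 33.1 | -54 10 33.3 | -52 9 33.5 | -50 7 33.9 | -48 9 21.4 | -46 9 21.1 | -44 8 20.9 | -42 10 21.1 | -40 9 21.5 | -38 10 21.6 | 30 10 21.4 | 32 10 22.0 | 34 18 25.8 | 36 11 33.0 | 38 8 34.1 | 40 3 30.9 | 44 9 15.3 | 46 9 15.0 | 48 9 15.5 | 50 9 15.0 | 52 7 15.1 | 54 10 15.1 | 56 10 15.5 | 58 9 15.3 | 
[(-42, 15.4), (-40, 16.1), (-38, 21.2), (-36, 21.3), (-34, 20.3), (-32, 15.4), (-30, 19.9), (-28, 21.3), (-26, 21.2), (-24, 24.6), (-22, 25.1), (-20, 25.7), (-18, 21.2), (-16, 21.3), (-14, 21.5), (-12, 21.1), (-10, 21.1), (-8, 21.2), (-6, 21.2), (-4, 21.4), (-2, 21.1), (0, 21.3), (2, 21.0), (4, 21.2), (6, 21.1), (8, 21.2), (10, 20.9), (12, 21.4), (14, 21.1), (16, 21.2), (18, 25.4), (20, 25.4), (22, 23.5), (24, 21.1), (26, 20.9), (28, 20.5), (30, 15.2), (32, 17.6), (34, 21.2), (36, 21.1), (38, 18.3), (40, 14.6)]
side table z 0.0018 dock [0.566  0.0986 0.1632] yaw 9.35 126.19664865583681
-70 29 23.0 | -68 8 32.8 | -66 5 33.2 | -64 4 33.6 | -62 3 33.6 | -60 4 33.3 | -58 5 33.2 | -56 3 34.0 | -54 5 34.0 | -52 1 33.1 | -50 4 33.0 | -40 3 21.8 | -38 3 21.0 | 30 2 21.7 | 32 2 21.4 | 34 14 25.8 | 36 11 30.2 | 38 2 33.1 | 52 1 14.9 | 54 1 14.8 | 56 4 15.4 | 58 5 15.8 | 
[(-42, 15.5), (-40, 18.1), (-38, 21.1), (-36, 20.6), (-34, 20.3), (-32, 19.3), (-30, 19.8), (-28, 20.7), (-26, 22.5), (-24, 22.8), (-22, 25.2), (-20, 25.4), (-14, 21.7), (-12, 21.3), (-10, 21.1), (-8, 21.5), (-6, 20.8), (-4, 21.3), (-2, 20.9), (0, 21.5), (2, 21.4), (4, 21.2), (6, 21.6), (8, 21.5), (10, 20.8), (12, 21.4), (14, 20.9), (16, 22.0), (18, 24.6), (20, 25.3), (22, 24.7), (26, 21.8), (28, 20.9), (30, 20.8), (32, 20.8), (34, 21.1), (36, 21.1), (38, 20.4)]
0.9
```

```bash
cat > grasp.py <<'E'
from h import *
x,y,psi=.6069,-.2305,14.9
o=[180,0,psi]
def st(s):
    q=r.get_obs(); print(s,"t%.2f"%q["time"],q["ee_pos"].round(4),q["orientation"].round(2),"F",q["contact_force"].round(2),"M",q["ft_torque"].round(2),"op %.4f"%q["opening"],"j",q["joints"].round(0))
r.goto([x,y,.22],o); st("above")
r.movel([x,y,.092],.15); st("down")
r.set_gripper(0.0); st("grip")
r.movel([x,y,.22],.15); r.pause(.3); st("lift")
E
python3 grasp.py
```

```text
above t3.98 [ 0.6075 -0.2293  0.2199] [-1.7996e+02 -3.0000e-02  1.5020e+01] F [ 0.45 -0.35 -0.17] M [0.01 0.12 0.  ] op 0.0933 j [ -2.  45.  39.  88. -31.  58. -30.]
down t4.97 [ 0.6075 -0.231   0.093 ] [ 1.7991e+02 -8.0000e-02  1.4900e+01] F [ 0.51  0.26 -0.61] M [-0.01  0.09  0.05] op 0.0931 j [  1.  53.  33.  93. -38.  45. -25.]
grip t5.92 [ 0.6068 -0.23    0.0919] [-1.7994e+02  1.0000e-02  1.4910e+01] F [-0.94  1.1   0.42] M [ 0.21  0.21 -0.06] op 0.0341 j [  1.  53.  33.  93. -38.  45. -25.]
lift t7.22 [ 0.6067 -0.2304  0.2193] [-1.7997e+02  6.0000e-02  1.4890e+01] F [ 0.82  0.16 -2.05] M [-0.03  0.13  0.05] op 0.0334 j [ -2.  45.  39.  88. -31.  58. -30.]
```

```bash
cat >> h.py <<'E'
from scipy.spatial.transform import Rotation as Ro
YAW=9.34; DOCK=np.array([.565,.0951,0.]); S=-.0044
def Rz(y=None): return Ro.from_euler('z',YAW if y is None else y,degrees=True).as_matrix()
def tcp(tip,th,ex=0.0,dock=None,grip=.092):
    """tip: tongue-tip underside (x,y,z) in dock frame; th tail-up deg -> TCP pose"""
    R=Rz()@Ro.from_euler('y',-th,degrees=True).as_matrix()
    return (DOCK if dock is None else dock)+Rz()@np.array(tip)+R@np.array([.050+ex,0,grip]), [180,-th,YAW]
def packframe(W,q,grip=.092):
    R=Ro.from_euler('xyz',q["orientation"],degrees=True).as_matrix()@np.diag([1,-1,-1])
    return (W-(q["ee_pos"]-R@[0,0,grip]))@R
def st(s):
    q=r.get_obs(); print(s,"t%.2f"%q["time"],q["ee_pos"].round(4),q["orientation"].round(2),"F",q["contact_force"].round(2),"Fd",(q["contact_force"]@Rz()).round(2),"M",q["ft_torque"].round(2),"op %.4f"%q["opening"]); return q
E
cat > look.py <<'E'
from h import *
p,o=tcp([-.050+S,0,.15],0); r.goto(p,o)
p,o=tcp([-.050+S,0,.062],0); r.movel(p,.15,o); r.pause(.3); q=st("over")
for n in("top","side"):
    F=[r.read_camera(n) for _ in range(6)]
    d=np.stack([f[1] for f in F]); d[d==0]=np.nan; d=np.nan_to_num(np.nanmedian(d,0))
    np.savez(f"pics/over_{n}.npz",d=d,p=F[0][0])
    W=cloud(n,d).reshape(-1,3)[d.ravel()>0]; P=packframe(W,q)*1e3
    m=(np.abs(P[:,0])<56)&(np.abs(P[:,1])<22)&(P[:,2]>-3)&(P[:,2]<45); P=P[m]
    t=(P[:,2]>33)&(P[:,2]<44)&(np.abs(P[:,0])<45)&((np.abs(P[:,0])>14)|(np.abs(P[:,1])<12)); print(n,"top z",np.median(P[t,2]).round(2),t.sum(),"x",np.percentile(P[t,0],[1,99]).round(1),"y",np.percentile(P[t,1],[1,99]).round(1))
    f=(P[:,2]>8)&(P[:,2]<30)&(P[:,0]<-36)&(np.abs(P[:,1])<14); print(" nose x",np.median(P[f,0]).round(2) if f.any() else None,f.sum())
    f=(P[:,2]>8)&(P[:,2]<30)&(np.abs(P[:,0])<36)&(np.abs(P[:,0])>18)&(P[:,1]<-10); print(" side y",np.median(P[f,1]).round(2) if f.any() else None,f.sum())
    u=proj(n,DOCK+[0,0,.06]).astype(int); c=F[0][0][max(0,u[1]-75):u[1]+60,u[0]-75:u[0]+75]
    cv2.imwrite(f"pics/over_{n}.png",np.clip(cv2.resize(c,None,fx=4,fy=4,interpolation=cv2.INTER_CUBIC)*1.8,0,255)[:,:,::-1])
E
python3 look.py
```

```text
over t9.51 [0.561  0.0945 0.1547] [-1.7999e+02 -8.0000e-02  9.3500e+00] F [-0.87  0.19 -2.49] Fd [-0.83  0.33 -2.49] M [-0.01  0.15 -0.01] op 0.0341
top top z 37.79 95 x [-39.8 -25.4] y [-18.9   8.9]
 nose x -39.81 13
 side y None 0
side top z 38.06 172 x [-38.9  39.3] y [-17.7  15.8]
 nose x -38.47 45
 side y -16.6 90[ WARN:0@8.653] global loadsave.cpp:1063 imwrite_ Unsupported depth image for selected encoder is fallbacked to CV_8U.
```

View pics/over_side.png

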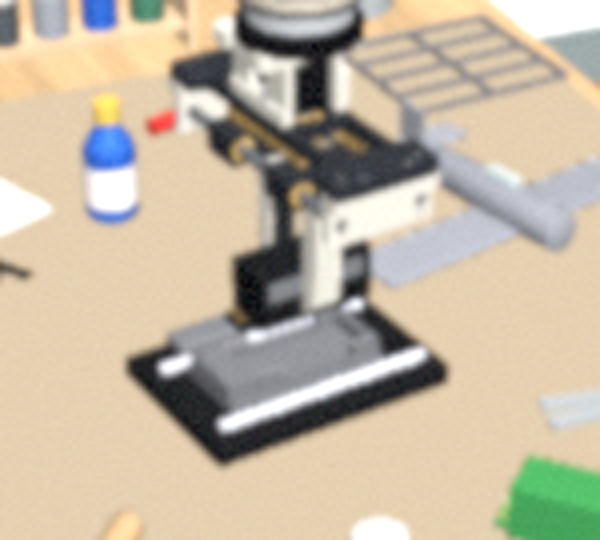

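The side view shows the pack held level above the dock, with its nose to the left over the lip end. The two cameras disagree by 2–3 mm in the lateral direction, so I'll compare the pocket walls in each after correcting for the pack-measured biases.

Run:
```python
from h import *
M=np.load("pics/m.npz")
for n,d in(("top",M["dt"]),("side",M["ds"])):
    W=cloud(n,d).reshape(-1,3)[d.ravel()>0]; Q=(W-DOCK)@Rz()*1e3
    e=((Q[:,0]>-46)&(Q[:,0]<-31))|((Q[:,0]>23)&(Q[:,0]<33))
    k=e&(Q[:,2]>31)&(Q[:,2]<38)
    for s in(-1,1):
        y=Q[k&(Q[:,1]*s>12)&(Q[:,1]*s<30),1]; print(n,"wall top",s,len(y),np.percentile(y,[5,25,50,75,95]).round(1))
        m=e&(Q[:,2]>25)&(Q[:,2]<31)&(Q[:,1]*s>12)&(Q[:,1]*s<30); print("   mid",m.sum(),np.percentile(Q[m,1],[10,50,90]).round(1) if m.any() else "")
    # lip side edges & rails & strip
    for s in(-1,1):
        m=(np.abs(Q[:,0])<50)&(Q[:,2]>20)&(Q[:,2]<27)&(Q[:,1]*s>31)&(Q[:,1]*s<41); print(n,"rail",s,m.sum(),np.mean(Q[m,1]).round(2))
    m=(Q[:,2]>32)&(Q[:,2]<38)&(Q[:,0]<-47); y=Q[m,1]; print(n,"lip y range",np.percentile(y,[1,5,50,95,99]).round(1),"x",np.percentile(Q[m,0],[1,3,50,97,99]).round(1))
    m=(Q[:,2]>32)&(Q[:,2]<38)&(Q[:,0]>33)&(abs(Q[:,1])<14); print(n,"tail wall x",np.percentile(Q[m,0],[3,50,97]).round(1))
# pack edges again in 'over' frames
q=r.get_obs()
for n in("top","side"):
    d=np.load(f"pics/over_{n}.npz")["d"]; W=cloud(n,d).reshape(-1,3)[d.ravel()>0]; P=packframe(W,q)*1e3
    m=(P[:,2]>-2)&(P[:,2]<9)&(P[:,0]<-41)&(P[:,0]>-56)&(abs(P[:,1])<16); print(n,"tongue",m.sum(),"x",P[m,0].min().round(1),"y",np.percentile(P[m,1],[5,50,95]).round(1)) if m.any() else 0
    m=(P[:,2]>35)&(P[:,2]<41)&(P[:,0]<-24)&(P[:,0]>-45)&(P[:,1]<0)&(P[:,1]>-25); print(n,"top -y edge",np.percentile(P[m,1],[1,3,5,10]).round(1),m.sum(),"x",np.percentile(P[m,0],[1,3,5,10]).round(1))
```

```text
top wall top -1 23 [-22.6 -21.9 -21.  -19.8 -19.1]
   mid 2 [-18.3 -18.2 -18.1]
top wall top 1 28 [18.5 19.3 20.6 21.5 22.8]
   mid 2 [17.9 17.9 18. ]
top rail -1 127 -36.08
top rail 1 130 35.77
top lip y range [-674.3 -668.5  -18.1  519.7  525.2] x [-202.9 -197.   -68.1  -49.   -47.7]
top tail wall x [35.6 37.7 40. ]
side wall top -1 20 [-20.3 -20.1 -19.5 -18.4 -17.6]
   mid 18 [-20.9 -19.4 -18.1]
side wall top 1 19 [19.6 21.5 22.  22.8 24.5]
   mid 13 [20.4 20.7 22.2]
side rail -1 78 -34.96
side rail 1 37 36.77
side lip y range [-346.3 -338.9  -30.7 1154.5 1188.5] x [-622.  -613.  -179.3  -48.7  -47.8]
side tail wall x [36.6 39.  40.2]
top tongue 40 x -49.4 y [-10.8  -2.5   6. ]
top top -y edge [-18.9 -18.4 -18.  -17.1] 75 x [-39.3 -39.3 -39.1 -38.2]
side tongue 26 x -48.4 y [-9.2 -1.7  8.1]
side top -y edge [-16.9 -16.8 -16.8 -16.1] 32 x [-38.4 -38.3 -38.1 -37.9]
```

```bash
cat >> h.py <<'E'
DOCK=DOCK+Rz()@[0,.00065,0]; S=-.0047
def fd(n=6):
    v=[]
    for _ in range(n): v.append(r.get_obs()["contact_force"]@Rz()); r.pause(.02)
    return np.mean(v,0)
def go(tip,th,rate=.03):
    p,o=tcp(tip,th); r.movel(p,rate,o)
def where(th=None):
    "actual tongue tip in the dock frame (mm), tilt"
    q=r.get_obs(); R=Ro.from_euler('xyz',q["orientation"],degrees=True).as_matrix()@np.diag([1,-1,-1])
    t=q["ee_pos"]+R@[-.050,0,-.092]; return ((t-DOCK)@Rz()*1e3).round(2), -q["orientation"][1].round(2), round(q["time"],2)
E
cat > s1.py <<'E'
from h import *
TH=12.; x=-.039+S
go([x,0,.062],TH,.06); go([x,0,.035],TH,.06); r.pause(.3); b=fd(12); print("base",b.round(2),where())
np.save("base.npy",b)
z=.035
while z>.0215:
    z-=.0015 if z>.027 else .0007
    go([x,0,z],TH); f=fd()-b; print("%.4f"%z,f.round(2),*where())
    if f[2]>3 or np.hypot(f[0],f[1])>6: break
E
python3 s1.py
```

```text
base [-0.02  0.1  -1.83] (array([-43.65,   0.07,  35.11]), np.float64(12.01), 11.62)
0.0335 [ 0.14 -0.31 -0.15] [-4.373e+01 -2.000e-02  3.344e+01] 11.99 11.97
0.0320 [-0.08 -0.21  0.12] [-4.373e+01 -2.000e-02  3.198e+01] 12.0 12.32
0.0305 [ 0.17  0.2  -0.33] [-4.371e+01 -1.000e-02  3.049e+01] 12.0 12.67
0.0290 [-0.06  0.3  -0.43] [-43.72   0.07  28.98] 12.0 13.02
0.0275 [ 0.09  0.79 -0.61] [-43.85   0.55  27.35] 11.97 13.37
0.0260 [ 0.48  2.24 -0.82] [-43.64   0.59  25.93] 11.99 13.72
0.0253 [0.41 3.3  0.57] [-43.59   0.61  25.35] 12.0 14.07
0.0246 [1.14 4.12 1.53] [-43.55   0.57  24.67] 12.01 14.42
0.0239 [1.1  5.08 1.88] [-43.57   0.54  23.92] 12.0 14.77
0.0232 [0.83 5.08 1.4 ] [-43.52   0.57  23.24] 12.01 15.12
0.0225 [0.6  4.94 2.22] [-43.54   0.62  22.54] 12.01 15.47
0.0218 [0.86 4.86 1.76] [-43.55   0.59  21.84] 12.01 15.82
0.0211 [0.33 4.83 3.06] [-43.53   0.62  21.26] 12.01 16.17
```

The −y wall pushes with 5 N toward +y, so the pocket sits about 1–1.5 mm further to +y than I estimated. The floor contact is where expected. I'll centre the pack by feel.

```bash
cat > s2.py <<'E'
from h import *
b=np.load("base.npy"); TH=12.; x=-.039+S
for y in(.0008,.0014,.002,.0026,.0032):
    go([x,y,.0224],TH); f=fd()-b; q=r.get_obs(); print(y,f.round(2),*where(),"M",q["ft_torque"].round(2),"yaw",q["orientation"][2].round(2))
    if f[1]<-2.5: break
E
python3 s2.py
```

```text
0.0008 [0.34 3.85 0.68] [-43.93   0.65  22.26] 11.97 16.52 M [0.94 0.48 0.  ] yaw 9.34
0.0014 [ 0.41  1.79 -1.02] [-43.93   0.73  22.29] 11.98 16.87 M [0.53 0.51 0.13] yaw 9.32
0.002 [-0.13 -0.31 -0.43] [-43.62   0.85  22.5 ] 12.03 17.22 M [-0.    0.44  0.02] yaw 9.3
0.0026 [-0.03 -0.23  0.09] [-43.64   2.41  22.43] 12.01 17.57 M [-0.06  0.47 -0.02] yaw 9.34
0.0032 [ 0.16 -0.64 -0.5 ] [-43.62   2.85  22.44] 12.02 17.92 M [-0.31  0.38  0.  ] yaw 9.33
```

```bash
cat > s3.py <<'E'
from h import *
b=np.load("base.npy"); TH=12.; x=-.039+S
go([x,.0018,.0224],TH); print((fd()-b).round(2),*where())
while x>-.0565:
    x-=.0015 if x>-.050 else .0006
    go([x,.0018,.0224],TH); f=fd()-b; print("%.4f"%x,f.round(2),*where())
    if f[0]>6 or abs(f[2])>5: break
E
python3 s3.py
```

```text
[-0.06 -0.04  0.31] [-43.78   1.98  22.33] 11.99 18.27
-0.0452 [ 0.14 -0.02 -0.09] [-45.22   1.88  22.41] 12.0 18.62
-0.0467 [-0.07 -0.08 -0.28] [-46.7    1.77  22.41] 12.0 18.97
-0.0482 [ 0.31  0.13 -0.01] [-48.2    1.82  22.42] 12.0 19.32
-0.0497 [0.29 0.3  0.02] [-49.7    1.81  22.42] 12.0 19.67
-0.0512 [ 0.19 -0.12 -0.3 ] [-51.22   1.78  22.4 ] 12.0 20.02
-0.0518 [ 0.13 -0.53 -0.48] [-51.81   1.81  22.39] 12.0 20.37
-0.0524 [-0.    0.11 -0.1 ] [-52.39   1.79  22.39] 12.0 20.72
-0.0530 [ 0.1  -0.36 -0.57] [-52.99   1.79  22.4 ] 12.0 21.07
-0.0536 [ 1.11 -0.16 -0.6 ] [-53.13   1.73  22.51] 12.05 21.42
-0.0542 [ 3.2   0.04 -1.44] [-53.27   1.74  22.61] 12.09 21.77
-0.0548 [ 4.68  0.21 -1.72] [-54.12   1.77  22.6 ] 12.07 22.12
-0.0554 [ 4.89  0.11 -1.92] [-54.7    1.75  22.62] 12.08 22.47
-0.0560 [ 5.42  0.14 -1.99] [-55.04   1.73  22.63] 12.1 22.82
-0.0566 [ 6.22  0.38 -2.01] [-55.39   1.72  22.66] 12.13 23.17
```

Tongue is under the lip and compressing the spring contact, with the force profile matching (about 4 N, then roughly 1.2 N/mm). Now I'll rock the tail down about the tongue tip.

```bash
cat > s4.py <<'E'
from h import *
b=np.load("base.npy"); x=-.0568
for th in(11,10,9,8,7,6,5,4,3,2,1,0):
    go([x,.0018,.0222],th); f=fd(5)-b; q=r.get_obs(); print(th,f.round(2),*where(),"M",(q["ft_torque"]@Rz()).round(2),"op %.4f"%q["opening"])
    if f[2]>9 or f[0]>16 or abs(f[1])>7: print("stop"); break
E
python3 s4.py
```

```text
11 [ 5.87  0.46 -0.88] [-55.35   1.74  22.59] 11.16 23.5 M [ 0.15 -0.97  0.  ] op 0.0339
10 [ 5.67  0.32 -1.09] [-55.36   1.74  22.59] 10.16 23.83 M [ 0.16 -1.   -0.01] op 0.0340
9 [ 5.82 -0.07 -0.84] [-55.37   1.74  22.6 ] 9.16 24.17 M [ 0.09 -1.01 -0.04] op 0.0338
8 [ 5.4   0.22 -0.54] [-55.38   1.73  22.59] 8.17 24.5 M [ 0.12 -0.99 -0.03] op 0.0341
7 [ 5.62  0.39 -0.47] [-55.42   1.72  22.57] 7.16 24.83 M [ 0.12 -1.02  0.11] op 0.0337
6 [5.26 0.08 0.07] [-55.42   1.77  22.58] 6.17 25.17 M [ 0.1 -1.  -0. ] op 0.0339
5 [ 5.19  0.74 -0.02] [-55.43   1.72  22.58] 5.17 25.5 M [ 0.11 -1.01 -0.06] op 0.0340
4 [5.01 0.77 0.7 ] [-55.45   1.77  22.59] 4.17 25.83 M [ 0.13 -0.98  0.05] op 0.0339
3 [5.29 0.3  1.22] [-55.56   1.71  22.59] 3.16 26.17 M [ 0.11 -1.01  0.01] op 0.0338
2 [5.27 0.4  1.19] [-55.57   1.73  22.59] 2.15 26.5 M [ 0.13 -1.    0.02] op 0.0339
1 [5.18 0.72 1.81] [-55.69   1.75  22.57] 1.14 26.83 M [ 0.1  -1.08 -0.03] op 0.0340
0 [5.39 0.2  1.87] [-55.75   1.76  22.58] 0.13 27.17 M [ 0.12 -1.02 -0.01] op 0.0340
```

```bash
cat > s5.py <<'E'
from h import *
b=np.load("base.npy"); x=-.0562
for z in(.0217,.0212,.0207,.0202,.0197,.0192):
    go([x,.0018,z],0); f=fd(5)-b; print(z,f.round(2),*where())
    if f[2]>9: break
n="side"; p,d=r.read_camera(n); u=proj(n,DOCK+[0,0,.05]).astype(int); c=p[u[1]-60:u[1]+60,u[0]-75:u[0]+75]
c=np.clip(cv2.resize(c,None,fx=5,fy=5,interpolation=cv2.INTER_CUBIC)*1.8,0,255).astype(np.uint8); cv2.imwrite("pics/flat.png",c[:,:,::-1])
E
python3 s5.py
```

```text
0.0217 [5.36 0.8  2.69] [-55.7    1.68  21.97] 0.07 27.5
0.0212 [4.89 0.25 6.7 ] [-55.59   1.7   21.78] 0.08 27.83
0.0207 [ 4.02  1.32 10.31] [-55.59   1.67  21.75] 0.09 28.17
```

View pics/flat.png

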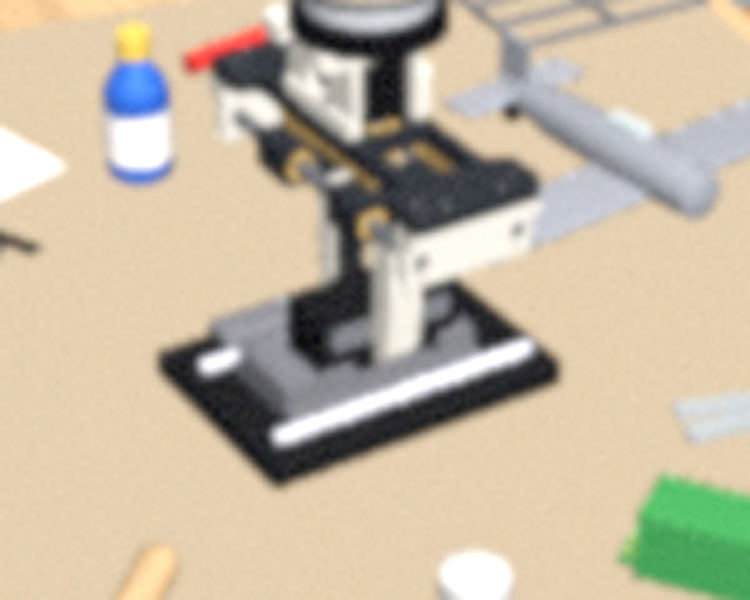

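The view shows the pack lying flat between the walls, and the floor stops it at z = 21.8 mm. I'll let the spring bring it back to the tail wall, then release, retreat and check.

```bash
cat > s6.py <<'E'
from h import *
b=np.load("base.npy")
for x in(-.0556,-.0550,-.0544): go([x,.0018,.0214],0); f=fd(5)-b; print(x,f.round(2),*where())
r.set_gripper(.050); print("open",(fd()-b).round(2),*where())
q=r.get_obs(); p=q["ee_pos"]; r.movel(p+[0,0,.13],.12); st("up")
r.goto([.50,-.12,.30],[180,0,40]); st("away")
for n in("top","side"):
    F=[r.read_camera(n) for _ in range(6)]
    d=np.stack([f[1] for f in F]); d[d==0]=np.nan; d=np.nan_to_num(np.nanmedian(d,0))
    np.savez(f"pics/fin_{n}.npz",d=d,p=F[0][0])
    W=cloud(n,d).reshape(-1,3)[d.ravel()>0]; Q=(W-DOCK)@Rz()*1e3
    m=(Q[:,2]>50)&(Q[:,2]<80)&(abs(Q[:,0])<70)&(abs(Q[:,1])<40)
    A=np.c_[Q[m,:2],np.ones(m.sum())]; k=np.linalg.lstsq(A,Q[m,2],rcond=None)[0]
    print(n,m.sum(),"top z med",np.median(Q[m,2]).round(2),"slope deg",np.degrees(k[:2]).round(2),"x",np.percentile(Q[m,0],[1,99]).round(1),"y",np.percentile(Q[m,1],[1,99]).round(1))
a=[]
for n in("top","side"):
    f=np.load(f"pics/fin_{n}.npz")["p"]; u=proj(n,DOCK+[0,0,.04]).astype(int); c=f[u[1]-55:u[1]+55,u[0]-50:u[0]+50]; a.append(cv2.resize(c,(400,440),interpolation=cv2.INTER_CUBIC))
cv2.imwrite("pics/fin.png",np.clip(np.hstack(a)*2.,0,255).astype(np.uint8)[:,:,::-1])
E
python3 s6.py
```

```text
-0.0556 [4.18 0.39 7.95] [-55.34   1.68  21.8 ] 0.04 28.55
-0.055 [2.64 0.56 8.91] [-55.38   1.68  21.84] -0.03 28.88
-0.0544 [2.02 0.79 9.92] [-55.39   1.67  21.92] -0.09 29.22
open [0.27 0.24 2.06] [-54.65   1.81  21.29] -0.03 29.83
up t31.07 [0.5596 0.0969 0.2425] [-1.7999e+02  1.0000e-01  9.3400e+00] F [ 0.09  0.89 -0.4 ] Fd [ 0.23  0.86 -0.4 ] M [0.02 0.13 0.02] op 0.0500
away t31.99 [ 0.5004 -0.1186  0.2993] [-1.7991e+02 -1.0000e-02  4.0060e+01] F [0.65 0.78 0.44] Fd [0.77 0.67 0.44] M [0.03 0.08 0.02] op 0.0498
top 637 top z med 59.95 slope deg [-0.01  0.36] x [-44.7  34. ] y [-17.7  15.8]
side 356 top z med 60.41 slope deg [1.41 7.5 ] x [-43.9  35.1] y [-16.4  17.6]
```

View pics/fin.png

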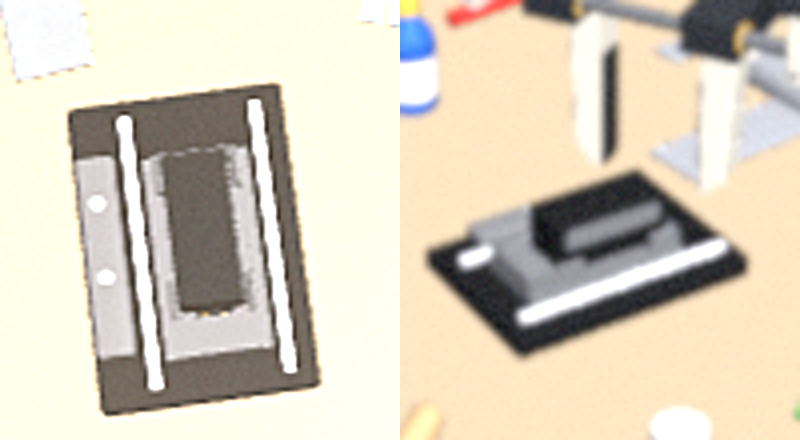

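```bash
python3 -c "
from station import r
print(r.sign_off(), r.get_obs()['time'])"
```

```text
the job is handed in; nothing more can be done
the job is handed in; nothing more can be done
```

The long black pack is on charge in the dock, and I handed the job in at about 32 s of the 69 s allowed.

**What I did:** I gripped the pack across its middle and tilted it 12° tail-up. I then slid its tongue under the lip and pushed the spring contact with about 6 N. I rocked the tail down about the tongue tip, pressed it home with about 10 N, released it and moved clear.

**Last checks, after release:**
- **Height:** the top camera puts the pack's top at 60.0 mm, which is exactly the 22 mm floor plus the 38 mm pack.
- **Level:** the pack shows no slope along its length and 0.4° across in the top camera.
- **Nose:** it is at about −45 mm in the dock frame, where I felt the seated place.
- **Other things:** I saw nothing touched or moved, but I made no separate check of the short pack and the other things on the table.

**Checks that disagreed:**
- **Sideways position:** the cameras differed by about 2–3 mm, and even the corrected estimate was about 1.8 mm off. The pack touched a side wall on the way in with about 5 N, so I centred it by feel.
- **Cradle shift:** vision gave about −4.7 mm and touch about −5.4 mm. That is slightly past the stated 5 mm, but within the measuring error.
- **Side camera slope:** its fit gave 1.4° along and 7.5° across. It probably included points from the pack's side face, so I did not rely on it.

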